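Snap the pivot clip onto the evaporator's lift pin

TASK

Pick up the two-pronged fork tool from its tray and with its prongs push the black split clip along the channel of the bracket onto the pivot pin's groove until it snaps fully home. Finish with a firm, held press of about 15 N on the clip, never pushing it with more than 20 N and never touching it with the gripper. Then stand the fork upright in its tray again and let go, leaving the cork ring, jar and crucible where they are.

Things in the scene. Friction and masses are not known exactly. Their poses are not given: they have to be found in the camera images.
- bracket: Fixed aluminium plate with the pivot pin on it; origin on the bench under the channel's centre line, within 15 mm of the pin's axis; x the way the clip is pushed, z up. Plate 100 mm wide, 25 mm high, x from -115 to 50 mm; a lug 18 mm high, 60 wide follows to x 99. Along the middle of its top a channel 46 mm wide, open at both ends, between walls 8 mm high, 12 thick (x -110 to 45).
- pin_groove (a point): Middle of the groove of the upright steel pivot pin, on its axis, 29 mm above the bench, 4 mm above the channel floor; axes as the bracket's. The pin floats: under some 3 N it gives along x by an unknown 0 to 14 mm, then stops hard and stays there. Groove core 22 mm in diameter, 10 mm high; above it a head 29 mm in diameter, its top 17 mm above the channel floor. It is on the channel's centre line.
- clip_centre (a point): Centre of the opening of the black plastic split clip, half-way up; on pin_groove when home. U shape, 8 mm thick, 36 g, flat in the channel with 2.5 mm side play, x out of its mouth towards the pin. Two spring arms with round noses reach 12 mm ahead; each nose must spread 3 mm to pass the core: a push of some 5 to 12 N from 17 to 9 mm before home, then it snaps on to a hard stop.
- clip_back (a point): Middle of the rear face of the clip's stiff back bar, half-way up, 18 mm behind clip_centre; same axes. The bar is 41 mm wide and 6.7 mm long. From this point a tab 12 mm wide sticks out 12 mm to the rear, and the fork's prongs push on the bar on both sides of it, 3 to 4 mm clear of the channel floor: pressed, they dip, and rubbing on the floor takes force from the clip.
- fork_grip (a point): Centre of the fork tool's upright grey handle, 35 mm above the tool's underside. x points the way of the prongs, z up the handle. Handle 36 mm (x) by 24 mm (y), from 8 to 63 mm above the underside, centred on this point. The tool stands on its steel foot, 36 mm wide, 8 high, from 18 mm behind to 18 ahead of this point. Mass about 160 g.
- fork_tips (a point): Point midway between the two prongs' flat ends, half-way up the prongs (4 mm above the tool's underside), 45 mm ahead of and 31 mm below fork_grip; same axes. The steel prongs are 8 mm wide, 8 mm high, 27 mm long, with a gap of 20 mm between them.
- tray: White low tray, fixed, 150 mm (x) by 100 mm (y), walls 4 mm thick and 12 mm high, floor 4 mm thick; origin on the bench under its centre, z up. The fork stands in it at the start and at the end.
- cork_ring: Cork ring lying flat, 100 mm across, 30 mm high; origin under its centre. Leave it alone.
- jar: Small amber jar, 54 mm in diameter, 80 mm high; origin under its centre. Leave it alone.
- crucible: White ceramic crucible (small open cup), 52 mm across, 45 mm high; origin under its centre. Leave it alone.
Mind the look-alikes: they are no part of the job. What is shaped like the part that bears fork_grip but green is not meant. Of the things that look like the bracket, take the one that is farthest to the robot's right at the start.

How it is judged (in metres and radians):
On the way, in this order (a step that is already met when the one before it is completed fails the run):
1. the fork is lifted at least 20 mm off its tray (z of fork_grip in the frame of tray above 0.059 m), for 0.1 s.
2. the clip is home on the groove (within 2.5 mm of the pin's axis) and the fork presses it with more than 12 N for 0.2 s (distance between clip_centre and pin_groove below 0.0025 m and contact force between fork and clip above 12 N), for 0.2 s.
At the end, for the whole second after the job is handed in: The clip's centre is within 2.5 mm of the pin's groove centre; the fork stands upright (within 0.08 rad) on the floor inside the tray, released and at rest (distance between clip_centre and pin_groove below 0.0025 m and x of fork_grip in the frame of tray between -0.065 and 0.065 m and y of fork_grip in the frame of tray between -0.04 and 0.04 m and z of fork_grip in the frame of tray between 0.034 and 0.043 m and angle between fork_grip's own z axis and vertical below 0.08 rad and linear speed of fork below 0.02 m/s); the robot touches nothing.
It fails at once if the fork pushes the clip with more than 20 N (contact force between fork and clip above 20 N).
It fails at once if the gripper or arm touches the clip (contact force between any of the fingers, the arm and clip above 0.5 N).
It fails at once if the cork ring, jar or crucible is moved by more than 15 mm (distance of any of cork_ring, jar, crucible from where it was at the start of the episode above 0.015 m).
It also fails if it takes over 72 s, if anything falls off the work surface, if the arm or the gripper's body presses on something with over 40 N, if the wrist force passes 120 N, or if a joint passes its speed limit or range.

ROBOT

A 6-joint arm with a two-finger parallel gripper is mounted at the origin on the work surface. World frame = base frame: x ahead of the robot, y to its left, z up, the work surface at z = 0. Lengths are in mm, angles in rad, forces in N, time in s.
With the tool pointing down it reaches from about 350 to 975 mm from the base axis. Payload 7.1 kg.
Tool frame: the origin (TCP) lies midway between the tips of the shut fingers; the grasp point (between the pads) lies 19 mm behind it; z points along the fingers, y is the direction in which the jaws open and shut (so a half turn about z gives the same grasp; the last joint's range is limited). The gripper opens to 88 mm and grips with 3 to 60 N. Pads are 20 mm wide; open, the fingers measure 115 mm over their backs; the gripper's body (75 mm by 178 mm) begins 61 mm behind the grasp point.
Start: joints at [-1.273, 0.423, 1.63, -0, 1.089, -0.019], TCP at [194.722, -593.875, 222.675] pointing down, gripper open.
Joint ranges: [-3, 3], [-0.9, 2.11], [0.09, 2.58], [-1.31, 4.45], [0.11, 2.69], [-2.54, 2.54]. Speed limits (rad/s): [2.39, 2.39, 3.01, 3.14, 3.14, 3.14].

INTERFACE

Orientations are given as [roll, pitch, yaw] about the fixed x, y, z axes, in that order (R = Rz(yaw) Ry(pitch) Rx(roll)).
In Python, from rig import sensors, imaging, job gives the robot as it stands.
- The arm moves only by the shell command python3 -m handwheel 'ROWS' [FORCE]. ROWS is JSON, a list of rows, each a list of 5 numbers: the shift along the tool's x, y, z in cm, then the turn about the tool's z in degrees, then the finger opening in cm, from 0 to 8.78. A call has 1 to 20 rows; each row shifts and turns the commanded pose from where the row before left it, along the tool's axes as they then stand; what a row does not reach is not made up. A row lasts 1/8 s, in which the tool goes at most 62.5 mm and 10.7 degrees, less where a joint would pass 70% of its speed; a pose out of reach is approached as far as the arm can. A call is refused whole if a number of a shift passes 6.25 or a number of a turn 10.7, either way. A call with a gripper value outside its range is refused whole. The fingers move at their own pace and stop on an object; FORCE is the grip in N (left out, the last holds). Time passes only in rows, so rows that do not move let the fingers close. It gives the time, the measured TCP pose, the force and the opening at its end, in the units of the state.
- sensors.get_state(): the state, without advancing time (a new reading comes with each control period).
- imaging.grab_frame(name): name is "scene" or "top"; returns (picture, depth): 400x640x3 uint8, red, green, blue; 400x640 float32, mm along the optical axis (not along the pixel's ray), 0 where there is no reading.
- imaging.camera_model(name): a dict with "fx", "fy", "cx", "cy" (pixels), "D" ([k1, k2, p1, p2, k3] as OpenCV has them; the pictures are not rectified), "R" (3x3) and "t" (3): a world point X has camera coordinates R X + t. Camera axes: x right, y down, z forward; pixel columns grow to the right and rows downward; lengths in mm; the calibration is good to about 2 mm. A picture is of the moment at which its call begins. camera_model takes no time and is no camera call.
- job.sign_off(): hands the job in, once; it reports no verdict.
The state is a dict: "t": time; "q": joint angles; "dq": joint speeds; "effort": joint torques, N m; "ee_pos": TCP position; "eef_rot": TCP orientation; "contact_force": force on the tool from outside, world axes, zero at the start; "moment": the same for the moment, N m; "gripper_width": opening from 0.0 (shut) to 1.0 (fully open).
Only numpy, scipy, OpenCV 4.12 (cv2) and the standard library are available. Lean on these libraries where they do the work, as an engineer would, in place of code of your own. Each camera call takes 0.05 s, during which the arm holds its last target.

## Working session

There is one attempt and no reset: what is moved stays moved. The work goes in short steps, Python scripts to look and compute and a shell command to move; the robot and the scene stay as the last step left them, time stands still between calls to the robot, and variables do not carry over. Pictures are saved under pics/ and viewed, and the job is handed in when it is done.

```bash
ls; mkdir -p pics; python3 - <<'E'
from rig import sensors, imaging, job
import cv2,numpy as np
for n in("scene","top"):
    p,d=imaging.grab_frame(n); cv2.imwrite(f"pics/{n}0.png",p[:,:,::-1]); np.savez(f"pics/{n}0.npz",p=p,d=d)
    m=imaging.camera_model(n); print(n,{k:np.round(v,4).tolist() for k,v in m.items()})
print(sensors.get_state())
E
```

```text
pics
scene {'fx': 506.0866, 'fy': 506.0866, 'cx': 313.6382, 'cy': 197.6933, 'D': [-0.045, 0.0, 0.0, 0.0, 0.0], 'R': [[0.7203, 0.6935, -0.0153], [0.5791, -0.6134, -0.5371], [-0.3819, 0.378, -0.8434]], 't': [-439.9074, -203.3582, 1749.5334]}
top {'fx': 490.8692, 'fy': 490.8692, 'cx': 311.6304, 'cy': 200.1892, 'D': [-0.0814, 0.0, 0.0, 0.0, 0.0], 'R': [[0.0095, -0.9994, 0.0332], [-0.9969, -0.0121, -0.0776], [0.0779, -0.0324, -0.9964]], 't': [89.0324, 503.9115, 1179.9085]}
{'t': 0.1, 'q': array([-1.27298968e+00,  4.23730915e-01,  1.63062500e+00,  1.00831503e-05,
        1.08860780e+00, -1.89537031e-02]), 'dq': array([ 0.00114667, -0.00151598, -0.00253795, -0.0013327 , -0.00022777,
       -0.00071391]), 'effort': array([ 6.43356252e-04, -5.45610988e+01, -2.74324125e+01,  6.45754253e-02,
        1.88189844e-02,  1.87843703e-06]), 'ee_pos': array([ 194.58515325, -593.39775671,  221.99586891]), 'eef_rot': array([-3.14022201e+00, -3.49105514e-05,  3.16755649e-01]), 'contact_force': array([-0.08105512, -0.30358336, -1.37312699]), 'moment': array([-0.00861951,  0.02657975, -0.05538021]), 'gripper_width': 0.9998628857578536}
```

View pics/scene0.png

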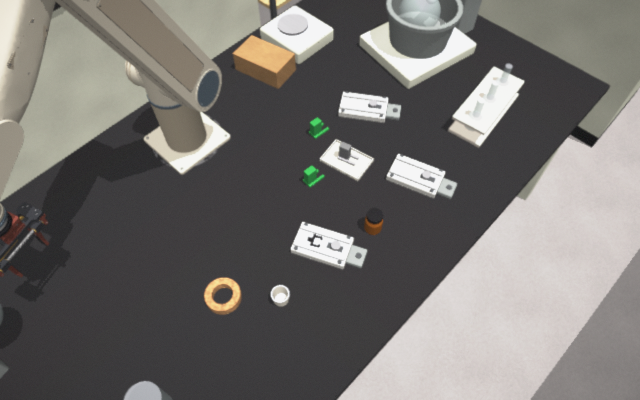

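View pics/top0.png

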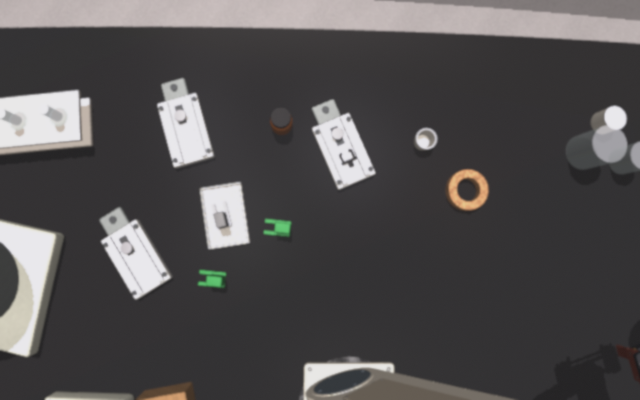

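The top view shows the right-most bracket at (343,150) with the black clip at (347,157). The grey fork is in the tray at (224,216), and the look-alikes are the green forks and the two other brackets. Next I'll zoom in.

```bash
cat > h.py <<'E'
import cv2,numpy as np
from rig import sensors, imaging, job
def ray(n,uv):
    m=imaging.camera_model(n);K=np.array([[m['fx'],0,m['cx']],[0,m['fy'],m['cy']],[0,0,1]])
    u=cv2.undistortPoints(np.array(uv,float).reshape(-1,1,2),K,np.array(m['D'],float)).reshape(-1,2)
    R=np.array(m['R']);t=np.array(m['t'])
    d=np.c_[u,np.ones(len(u))]@R; return -R.T@t,d
def plane(n,uv,z):
    c,d=ray(n,uv); return c+d*((z-c[2])/d[:,2])[:,None]
def proj(n,X):
    m=imaging.camera_model(n);K=np.array([[m['fx'],0,m['cx']],[0,m['fy'],m['cy']],[0,0,1]])
    R=np.array(m['R']);return cv2.projectPoints(np.array(X,float).reshape(-1,1,3),cv2.Rodrigues(R)[0],np.array(m['t'],float),K,np.array(m['D'],float))[0].reshape(-1,2)
def tri(us,ut):
    out=[]
    A=[];b=[]
    for n,uv in(("scene",us),("top",ut)):
        c,d=ray(n,[uv]);d=d[0]/np.linalg.norm(d[0]);P=np.eye(3)-np.outer(d,d);A.append(P);b.append(P@c)
    A=np.vstack(A);b=np.hstack(b);x=np.linalg.lstsq(A,b,rcond=None)[0];return x,np.linalg.norm(A@x-b)
def crop(p,x0,y0,w,h,s,fn):
    cv2.imwrite(fn,cv2.resize(p[y0:y0+h,x0:x0+w,::-1],None,fx=s,fy=s,interpolation=cv2.INTER_CUBIC))
E
python3 - <<'E'
from h import *
t=np.load("pics/top0.npz")['p'];s=np.load("pics/scene0.npz")['p']
a=cv2.resize(t[95:195,305:385],None,fx=5,fy=5,interpolation=cv2.INTER_CUBIC)
b=cv2.resize(t[175:255,190:260],None,fx=5,fy=5,interpolation=cv2.INTER_CUBIC)
b=cv2.copyMakeBorder(b,0,100,0,0,cv2.BORDER_CONSTANT)
cv2.imwrite("pics/topz.png",np.hstack([a,b])[:,:,::-1])
a=cv2.resize(s[215:275,285:375],None,fx=4.4,fy=4.4,interpolation=cv2.INTER_CUBIC)
b=cv2.resize(s[130:190,310:380],None,fx=4.4,fy=4.4,interpolation=cv2.INTER_CUBIC)
cv2.imwrite("pics/scz.png",np.hstack([a,b])[:,:,::-1])
E
```

```text
(no output)
```

View pics/topz.png

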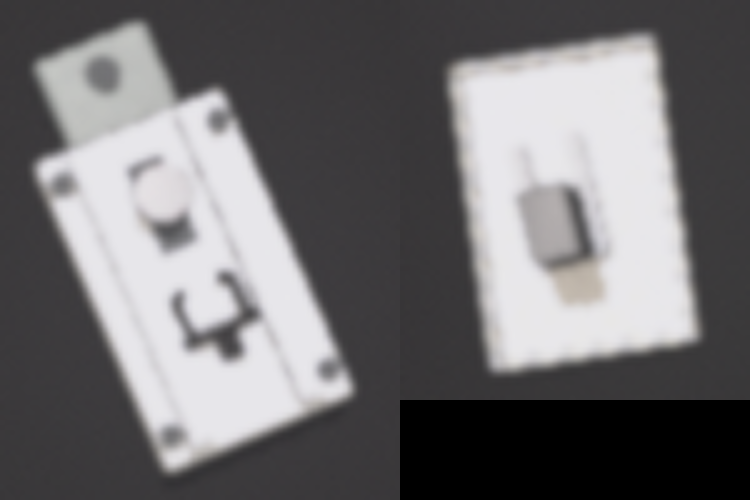

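View pics/scz.png

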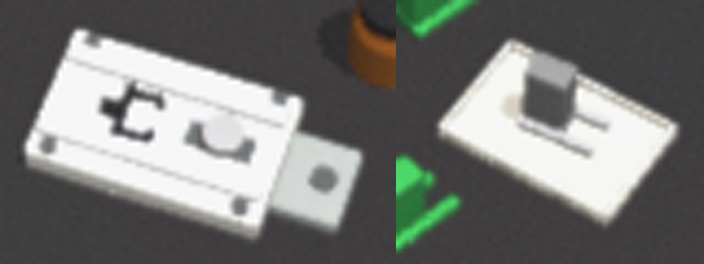

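```bash
python3 - <<'E'
from h import *
T=np.load("pics/top0.npz");p=T['p'];d=T['d']
S=np.load("pics/scene0.npz");ps=S['p']
# tone samples
for nm,pts in dict(plate=(345,150),pin=(337,134),clip=(347,160),tray=(225,240),handle=(221,219),hs=(227,219),lug=(322,108)).items():
    u,v=pts;print(nm,p[v,u],d[v,u])
def rects(n,p,x0,y0,x1,y1,lo,z,minA=300):
    g=p.min(2).astype(np.uint8); m=np.zeros_like(g); m[y0:y1,x0:x1]=(g[y0:y1,x0:x1]>lo)*255
    cs,_=cv2.findContours(m,cv2.RETR_EXTERNAL,cv2.CHAIN_APPROX_NONE)
    c=max(cs,key=cv2.contourArea); X=plane(n,c.reshape(-1,2),z)[:,:2].astype(np.float32)
    r=cv2.minAreaRect(X); print(n,lo,z,np.round(r[0],1),np.round(r[1],1),round(r[2],1)); return X
for lo in(120,150,170,190):
  rects("top",p,308,105,385,195,lo,25)
  rects("scene",ps,285,215,372,275,lo,25)
for lo in(110,150):
  rects("top",p,195,175,255,255,lo,12)
  rects("scene",ps,315,132,378,182,lo,12)
E
```

```text
plate [231 230 234] 1205.6888
pin [225 221 224] 1189.808
clip [153 151 156] 1192.3212
tray [232 231 232] 1197.1133
handle [177 172 172] 1137.225
hs [147 145 149] 1197.4513
lug [149 149 149] 1214.1594
top 120 25 [647.1  27.4] [213.  103.2] 23.9
scene 120 25 [650.2  26.4] [216.  109.1] 23.7
top 150 25 [647.3  27.3] [210.7 100.9] 23.9
scene 150 25 [649.4  27.9] [214.1 103.5] 23.9
top 170 25 [646.9  27.1] [208.7  99.5] 23.8
scene 170 25 [649.1  28. ] [213.2 101.9] 23.9
top 190 25 [628.2  19. ] [166.6  97.6] 23.8
scene 190 25 [648.8  28.6] [211.3 100.3] 24.0
top 110 12 [464.3 307.7] [154.5 104.1] 9.6
scene 110 12 [464.6 309.5] [156.3 111.5] 9.4
top 150 12 [464.7 307.4] [151.  101.5] 9.6
scene 150 12 [464.5 308.8] [154.  105.8] 9.5
```

```bash
python3 - <<'E'
from h import *
T=np.load("pics/top0.npz");p=T['p']
S=np.load("pics/scene0.npz");ps=S['p']
y=np.deg2rad(23.85);ex=np.array([np.cos(y),np.sin(y)]);ey=np.array([-ex[1],ex[0]])
def clip(n,p,x0,y0,x1,y1,hi):
    g=p.max(2); m=np.zeros(g.shape,np.uint8); m[y0:y1,x0:x1]=(g[y0:y1,x0:x1]<hi)*255
    cs,_=cv2.findContours(m,cv2.RETR_EXTERNAL,cv2.CHAIN_APPROX_NONE)
    c=max(cs,key=cv2.contourArea); X=plane(n,c.reshape(-1,2),33)[:,:2]
    a=X@ex;b=X@ey
    print(n,hi,"along",a.min().round(1),a.max().round(1),"lat",b.min().round(1),b.max().round(1),len(c))
for hi in(100,130,160,):
    clip("top",p,338,147,358,170,hi); clip("scene",ps,305,232,325,249,hi)
def up(p,x0,y0,x1,y1,s,fn): cv2.imwrite(fn,cv2.resize(p[y0:y1,x0:x1,::-1],None,fx=s,fy=s,interpolation=cv2.INTER_CUBIC))
up(p,325,120,365,172,11,"pics/t1.png");up(ps,300,225,355,260,12,"pics/s1.png")
E
```

```text
top 100 along 538.5 550.7 lat -243.0 -232.1 14
scene 100 along 539.1 560.7 lat -253.3 -221.2 27
top 130 along 536.2 574.2 lat -257.3 -222.1 49
scene 130 along 537.9 576.4 lat -256.3 -218.0 56
top 160 along 535.3 575.5 lat -258.3 -218.9 66
scene 160 along 536.7 577.5 lat -256.3 -218.0 54
```

View pics/t1.png

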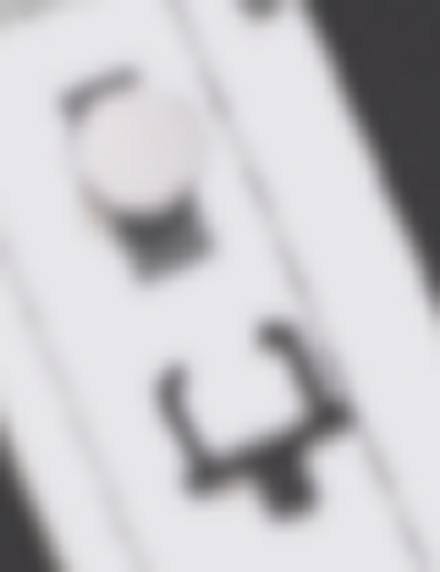

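View pics/s1.png

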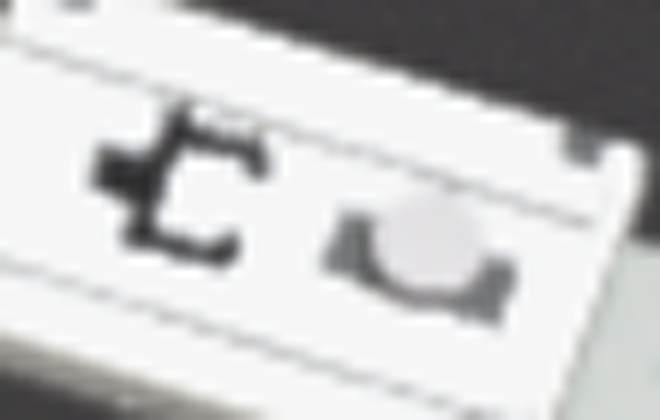

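```bash
python3 - <<'E'
from h import *
y=np.deg2rad(23.85);ex=np.array([np.cos(y),np.sin(y)]);ey=np.array([-ex[1],ex[0]])
ut=((140.5)/11-.5+325,152.5/11-.5+120);us=(428.5/12-.5+300,243.5/12-.5+225)
for n,u in(("top",ut),("scene",us)):
    X=plane(n,[u],42)[0];print(n,X.round(1),X[:2]@ex,X[:2]@ey)
print(tri(us,ut))
T=np.load("pics/top0.npz");p=T['p'];d=T['d'];S=np.load("pics/scene0.npz");ps=S['p'];ds=S['d']
# handle top by depth
def pts(n,d,box):
    x0,y0,x1,y1=box;v,u=np.mgrid[y0:y1,x0:x1];dd=d[y0:y1,x0:x1]
    c,r=ray(n,np.c_[u.ravel(),v.ravel()]); m=imaging.camera_model(n)
    return c+r*dd.ravel()[:,None],np.c_[u.ravel(),v.ravel()]
for n,dd,box in(("top",d,(205,195,240,245)),("scene",ds,(330,135,365,170))):
    X,uv=pts(n,dd,box); k=(X[:,2]>58)&(X[:,2]<76); Y=X[k]
    r=cv2.minAreaRect(Y[:,:2].astype(np.float32));print(n,k.sum(),np.median(Y[:,2]),r,Y.mean(0))
def up(p,x0,y0,x1,y1,s,fn): cv2.imwrite(fn,cv2.resize(p[y0:y1,x0:x1,::-1],None,fx=s,fy=s,interpolation=cv2.INTER_CUBIC))
up(p,205,195,245,245,11,"pics/t2.png");up(ps,328,134,368,174,12,"pics/s2.png")
E
```

```text
top [664.4  34.6  42. ] 621.6392391079335 -237.03210784357069
scene [664.7  35.5  42. ] 622.2679860615939 -236.30678333723915
(array([664.57819077,  34.93538861,  42.51881745]), np.float64(0.6190672837140233))
top 164 66.65105858243908 ((451.3153991699219, 311.8043518066406), (36.589683532714844, 24.53235626220703), 15.609368324279785) [451.0435005  311.06519384  66.6780389 ]
scene 82 67.72846649200721 ((452.7554016113281, 309.8229675292969), (37.16246032714844, 28.909542083740234), 12.491537094116211) [453.1900906  309.15459301  67.35114713]
```

View pics/t2.png

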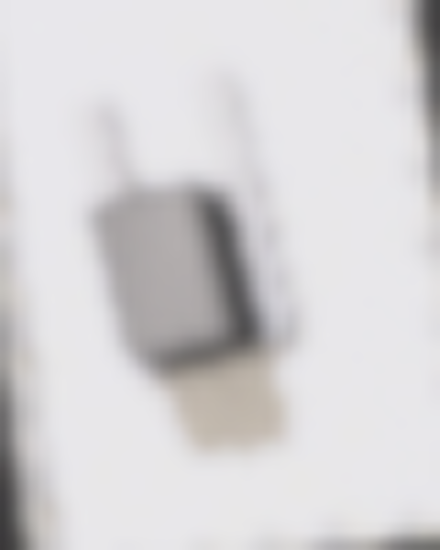

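View pics/s2.png

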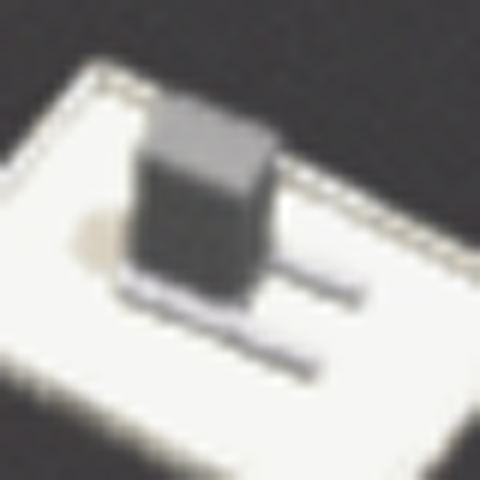

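```bash
python3 - <<'E'
from h import *
def Z(n,pts,s,x0,y0,z): return plane(n,[((a+.5)/s-.5+x0,(b+.5)/s-.5+y0) for a,b in pts],z)[:,:2]
def an(a): d=a[1]-a[0];return np.degrees(np.arctan2(d[1],d[0])).round(1),np.linalg.norm(d).round(1)
a=Z("scene",[(118,290),(318,376)],12,328,134,4);print("foot+prong right lower",a.round(1),an(a))
a=Z("scene",[(280,268),(355,302)],12,328,134,4);print("left prong",an(a))
a=Z("top",[(98,100),(130,185)],11,205,195,12);print(an(a))
a=Z("top",[(225,75),(295,340)],11,205,195,12);print(an(a[::-1]),a)
a=Z("scene",[(150,145),(245,188)],12,328,134,67);print("top edge",an(a),a)
a=Z("scene",[(168,97),(278,140)],12,328,134,67);print("top edge",an(a),a)
T=np.load("pics/top0.npz")['p'];g=T.max(2)
m=np.zeros(g.shape,np.uint8);m[195:245,205:232]=((g[195:245,205:232]>125)&(g[195:245,205:232]<205)&(np.ptp(T[195:245,205:232].astype(int),axis=2)<9))*255
cs,_=cv2.findContours(m,cv2.RETR_EXTERNAL,cv2.CHAIN_APPROX_NONE);c=max(cs,key=cv2.contourArea)
X=plane("top",c.reshape(-1,2),67)[:,:2].astype(np.float32);print(cv2.minAreaRect(X),cv2.contourArea(c))
E
```

```text
foot+prong right lower [[436.8 295.2]
 [496.9 311.1]] (np.float64(14.8), np.float64(62.2))
left prong (np.float64(13.3), np.float64(23.7))
(np.float64(-158.1), np.float64(20.3))
(np.float64(16.0), np.float64(61.0)) [[497.95219461 306.11783931]
 [439.30120337 289.30522551]]
top edge (np.float64(13.1), np.float64(29.2)) [[440.98849073 301.11189568]
 [469.42946023 307.73686013]]
top edge (np.float64(16.5), np.float64(32.9)) [[433.41204029 316.69970558]
 [464.99351795 326.05492519]]
((452.6275939941406, 304.9106750488281), (43.51154327392578, 35.008358001708984), 17.251169204711914) 152.5
```

The fork's yaw is about 15° and its handle is at about (452, 310.5). The bracket's yaw is 23.85°, with the channel line at lateral −236.7. Measured along the channel, the pin is at about 622 and the clip back at about 547. I'm moving over the fork now.

```bash
python3 -m handwheel '[[4.25,-3.8,0,0,8],[4.25,-3.8,0,0,7],[4.25,-3.8,0,0,6],[4.25,-3.8,0,0,5.5],[4.25,-3.8,0,0,5.5],[4.25,-3.8,0,0,5.5],[4.25,-3.8,0,0,5.5],[4.25,-3.8,0,0,5.5],[4.25,-3.8,0,0,5.5],[4.25,-3.8,0,0,5.5]]'
```

```text
t: 1.35
ee_pos: [480.7, -98.6, 222.6]
eef_rot: [3.142, 0.0, 0.317]
contact_force: [0.0, -0.1, -0.7]
gripper_width: 0.625
```

```bash
python3 -m handwheel '[[1.44,-5.68,1,0,5.5],[1.44,-5.68,1,0,5.5],[1.44,-5.68,1,0,5.5],[1.44,-5.68,1,0,5.5],[1.44,-5.68,1,0,5.5],[1.44,-5.68,1,0,5.5],[1.44,-5.68,1,0,5.5],[0,0,0,3.15,5.5]]'; python3 - <<'E'
from h import *
for n,b in(("top",(190,170,270,260)),("scene",(290,110,390,200))):
    p,d=imaging.grab_frame(n);x0,y0,x1,y1=b
    crop(p,x0,y0,x1-x0,y1-y0,6,f"pics/{n}_a.png")
E
```

```text
t: 2.35
ee_pos: [451.2, 312.3, 151.6]
eef_rot: [-3.141, 0.001, 0.265]
contact_force: [0.3, -0.1, -0.2]
gripper_width: 0.624
```

View pics/scene_a.png

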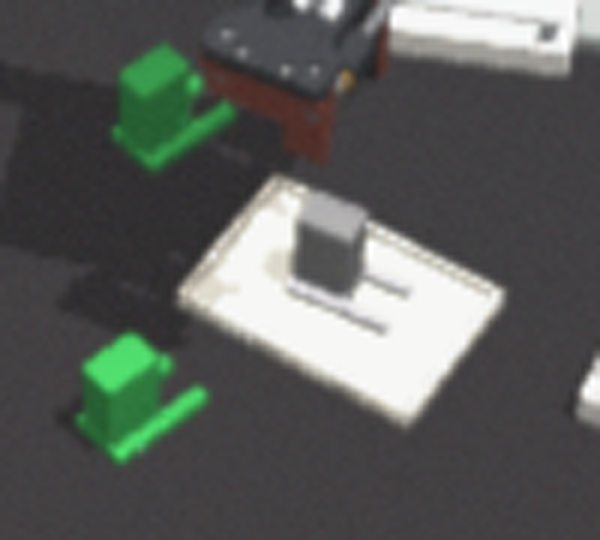

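The gripper sits above the grey fork, whose handle is at about (330,240) in this crop, and nothing is in the way. I'm descending, and will close with 60 N.

```bash
python3 -m handwheel '[[0.03,0.15,4,0,5.5],[0,0,4,0,5.5],[0,0,3,0,5.5],[0,0,1.5,0,5.5],[0,0,1.0,0,5.5],[0,0,0,0,5.5]]'; python3 - <<'E'
from h import *
for n,b in(("scene",(300,110,390,200)),):
    p,d=imaging.grab_frame(n);x0,y0,x1,y1=b
    crop(p,x0,y0,x1-x0,y1-y0,6,f"pics/{n}_b.png")
E
```

```text
t: 3.2
ee_pos: [452.9, 307.3, 17.7]
eef_rot: [3.142, 0.0, 0.262]
contact_force: [0.3, -0.6, -0.7]
gripper_width: 0.625
```

View pics/scene_b.png

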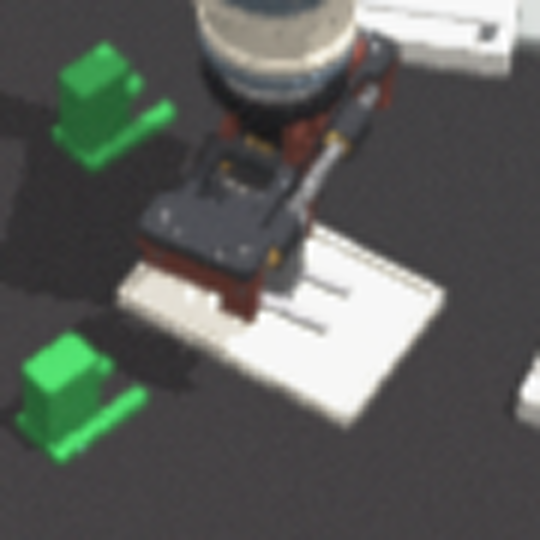

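```bash
python3 -m handwheel '[[0,-0.3,0.1,0,5],[0,0,0,0,3],[0,0,0,0,2],[0,0,0,0,1.5],[0,0,0,0,1.5],[0,0,0,0,1.5],[0,0,0,0,1.5]]' 60; python3 - <<'E'
from h import *
s=sensors.get_state();print(s['ee_pos'],s['contact_force'],s['moment'],s['gripper_width']*87.8)
E
```

```text
t: 4.12
ee_pos: [452.1, 310.4, 16.9]
eef_rot: [-3.141, -0.0, 0.262]
contact_force: [-2.7, 0.8, 5.3]
gripper_width: 0.27
[452.07526457 310.43656526  16.85465187] [-2.66043068  0.78537504  5.32849006] [-0.02545354  0.13256578 -0.00232517] 23.724940968896735
```

```bash
python3 -m handwheel '[[0,0,-0.5,0,1.5],[0,0,-2,0,1.5],[0,0,-4,0,1.5],[0,0,-4,0,1.5],[0,0,0,0,1.5],[0,0,0,0,1.5]]'; python3 - <<'E'
from h import *
s=sensors.get_state();print(s['ee_pos'],s['contact_force'],s['moment'],s['gripper_width']*87.8)
for n,b in(("scene",(300,90,390,180)),("top",(185,160,275,250))):
    p,d=imaging.grab_frame(n);x0,y0,x1,y1=b
    crop(p,x0,y0,x1-x0,y1-y0,6,f"pics/{n}_c.png");np.savez(f"pics/{n}_c.npz",p=p,d=d)
E
```

```text
t: 4.88
ee_pos: [451.4, 309.9, 120.8]
eef_rot: [3.141, 0.001, 0.262]
contact_force: [-0.9, -0.3, -1.7]
gripper_width: 0.269
[451.36436626 309.86180498 120.82514708] [-0.93083991 -0.33177384 -1.74894263] [ 0.01385378  0.01599572 -0.00054131] 23.60677813524632
```

View pics/scene_c.png

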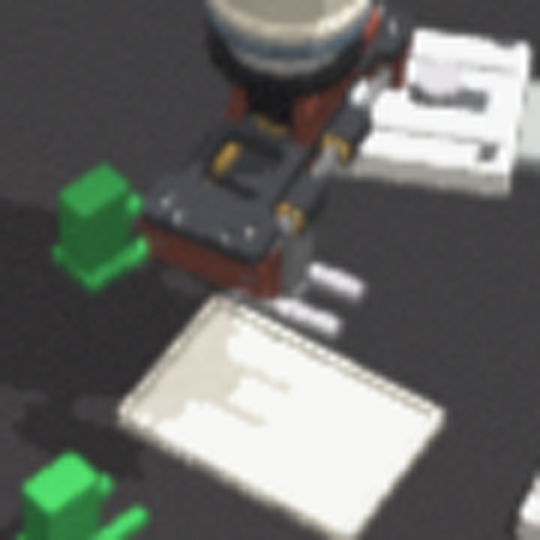

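View pics/top_c.png

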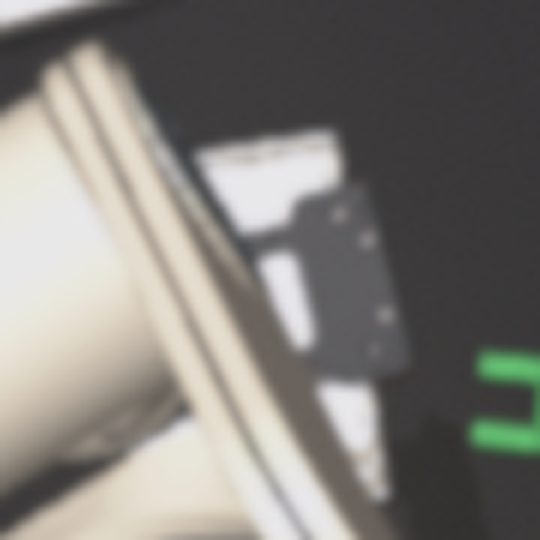

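```bash
python3 - <<'E'
from h import *
p=np.load("pics/scene_c.npz")['p']
print(p[130:150,345:365].min(2))
X=plane("scene",[((358.5)/6-.5+300,288.5/6-.5+90),((334.5)/6-.5+300,326/6-.5+90)],112);print(X.round(1),X.mean(0))
e=proj("scene",[451.4+45*np.cos(.262),309.9+45*np.sin(.262),111.9]);print((e-[300,90]+.5)*6)
E
```

```text
[[ 65  87  80  82  87  87  87  71  66  65  65  65  63  62  66  64  65  63
   63  64]
 [ 77  73  77  83  92  91  88  70  65  64  63  64  65  63  66  63  65  65
   66  64]
 [ 63  54  76  83  92  91  87  70  65  61  64  62  65  65  62  64  64  62
   66  65]
 [ 48  48  75  85  90  89  89 100  88  74  65  64  64  64  67  64  63  63
   63  65]
 [ 42  51  77  84  90  94 131 207 182 132 104  88  72  65  64  64  63  63
   65  64]
 [ 44  56  76  86  90  94 146 220 220 214 207 179 130  92  71  66  63  64
   64  65]
 [ 44  55  77  88  89  96 115 160 181 210 224 221 214 180 129  84  66  63
   64  63]
 [ 48  58  78  89  99 119 101 105 123 149 181 212 222 220 204 132  78  66
   64  66]
 [ 48  63  78  95 121 108  82  76  88  98 121 149 166 190 189 123  75  64
   65  63]
 [ 79 115 119 120 122  93  71  67  68  73  80  94 107 132 135  91  69  65
   65  64]
 [153 199 215 208 191 137  96  73  65  65  64  68  74  87  89  72  61  65
   64  64]
 [126 184 226 213 220 215 182 134 104  88  72  67  68  68  69  65  62  64
   63  64]
 [ 96 122 165 167 208 223 219 214 209 180 131  82  65  66  64  63  65  64
   64  64]
 [149 113 101 115 144 162 180 210 224 221 209 135  80  64  62  64  64  63
   64  66]
 [228 210 143 109  95 104 122 147 176 206 207 134  78  64  65  65  63  66
   64  64]
 [193 196 231 203 139  99  89  97 117 142 148 102  71  62  63  64  63  65
   65  63]
 [195 177 201 200 230 178 130  97  81  92  96  78  66  64  63  62  62  63
   64  63]
 [242 239 228 192 198 191 229 175 128  92  78  67  66  65  64  64  63  64
   65  67]
 [245 245 244 241 228 192 192 194 228 174 126  90  69  64  65  64  65  66
   62  65]
 [246 245 245 245 244 239 207 184 195 204 231 175 128  89  68  63  65  65
   64  65]]
[[486.5 339.3 112. ]
 [493.9 311.8 112. ]] [490.20030615 325.56875598 112.        ]
[[348.19310413 316.43480745]]
```

```bash
python3 - <<'E'
from h import *
for n,pp in (("scene",[(353,135),(355,136),(357,136),(358,137),(346,141),(349,142),(351,142),(353,143)]),):
    T=np.load(f"pics/{n}_c.npz");d=T['d']
    c,r=ray(n,pp)
    X=c+r*np.array([d[v,u] for u,v in pp])[:,None];print(X.round(1))
f=np.array([np.cos(.262),np.sin(.262)])
print((X[:,:2]-[451.4,309.9])@f, (X[:,:2]-[451.4,309.9])@np.array([-f[1],f[0]]))
# tray depth check
pp=[(350,160),(340,170)];c,r=ray("scene",pp);print((c+r*np.array([d[v,u] for u,v in pp])[:,None]).round(1))
E
```

```text
[[468.7 329.1 119. ]
 [475.3 331.3 117.6]
 [480.8 334.5 119.4]
 [487.7 331.  123.3]
 [469.3 295.4 119.9]
 [480.1 297.2 122.6]
 [483.4 303.1 120.1]
 [488.7 306.7 116.4]]
[21.70690818 28.6274918  34.73620846 40.51453404 13.52090232 24.4512772
 29.11885889 35.22607493] [ 14.09857967  14.48154221  16.10345321  10.95289565 -18.59430373
 -19.73428282 -14.89301812 -12.75731529]
[[474.3 316.3   5.2]
 [479.9 260.6  10. ]]
```

Scene view: the fork is held level. The prong ends, at crop pixels (358,288) and (334,326), look a few mm higher than expected, so I'll recheck their height over the bracket.

```bash
python3 -m handwheel '[[0.12,4.87,0,0,1.5],[0.12,4.87,0,0,1.5],[0.12,4.87,0,0,1.5],[0.12,4.87,0,0,1.5],[0.12,4.87,0,0,1.5],[0.12,4.87,0,0,1.5],[0.12,4.87,0,0,1.5],[0,0,0,-8.84,1.5],[0,0,0,0,1.5],[0,0,0,0,1.5]]'; python3 - <<'E'
from h import *
s=sensors.get_state();print(s['ee_pos'],s['eef_rot'],s['contact_force'],s['moment'],s['gripper_width']*87.8)
f=np.array([np.cos(s['eef_rot'][2]),np.sin(s['eef_rot'][2])])
for n,b in(("scene",(270,170,370,260)),("top",(310,90,400,180))):
    p,d=imaging.grab_frame(n);x0,y0,x1,y1=b
    crop(p,x0,y0,x1-x0,y1-y0,6,f"pics/{n}_d.png");np.savez(f"pics/{n}_d.npz",p=p,d=d)
    e=proj(n,np.r_[s['ee_pos'][:2]+45*f,s['ee_pos'][2]-9]);print((e-[x0,y0]+.5)*6)
E
```

```text
t: 6.22
ee_pos: [547.7, -16.3, 120.8]
eef_rot: [-3.141, 0.002, 0.414]
contact_force: [-0.9, 0.2, -2.2]
gripper_width: 0.268
[547.68173012 -16.32876887 120.80618414] [-3.14079185e+00  1.54306024e-03  4.13909513e-01] [-0.94722412  0.16385711 -2.21614675] [0.00219911 0.04371773 0.0145566 ] 23.532237712981896
[[230.44681962 331.47916754]]
[[267.7439384  421.66244035]]
```

View pics/scene_d.png

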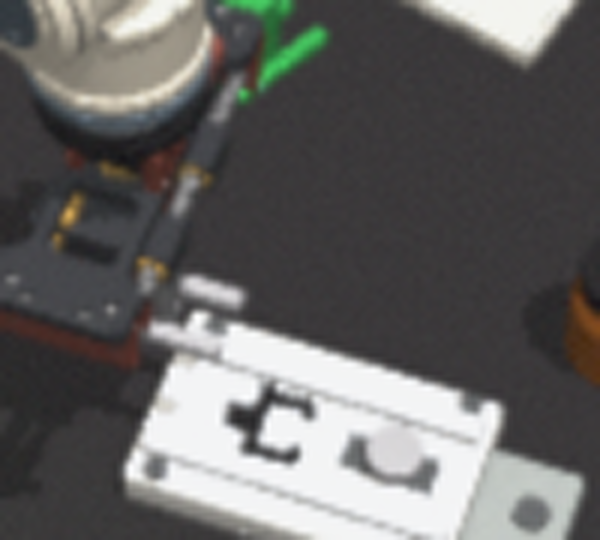

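View pics/top_d.png

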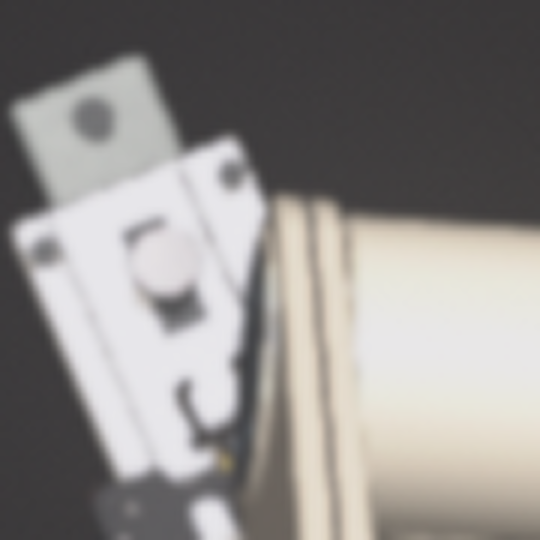

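```bash
python3 - <<'E'
from h import *
P=np.array([547.7,-16.3,120.8]);y=.414
R0=np.array([[np.cos(y),-np.sin(y),0],[np.sin(y),np.cos(y),0],[0,0,1]])
for pit in(0,-.1,-.2):
  for dz in (0,9):
    Ry=cv2.Rodrigues(np.array([0,pit,0.]))[0]
    # fork pts relative to pads centre (19 above tcp); fork_grip 22.1 above tcp
    q=[]
    for lat in(14,-14):
        for x in(25,45):
            q.append(P+[0,0,19+dz]+R0@Ry@np.array([x,lat,-31+4+3.1]))
    print(pit,dz,((proj("scene",q)-[270,170]+.5)*6).round(0).tolist())
p=np.load("pics/scene_d.npz")['p'][205:240,290:320]
cv2.imwrite("pics/z.png",cv2.resize(p[:,:,::-1],None,fx=20,fy=16,interpolation=cv2.INTER_CUBIC))
E
```

```text
0 0 [[201.0, 291.0], [241.0, 303.0], [180.0, 339.0], [220.0, 352.0]]
0 9 [[201.0, 281.0], [240.0, 293.0], [179.0, 330.0], [219.0, 342.0]]
-0.1 0 [[205.0, 289.0], [245.0, 299.0], [184.0, 338.0], [224.0, 348.0]]
-0.1 9 [[205.0, 280.0], [244.0, 290.0], [183.0, 328.0], [223.0, 339.0]]
-0.2 0 [[209.0, 287.0], [248.0, 295.0], [188.0, 336.0], [227.0, 344.0]]
-0.2 9 [[209.0, 278.0], [248.0, 286.0], [187.0, 327.0], [226.0, 335.0]]
```

View pics/z.png

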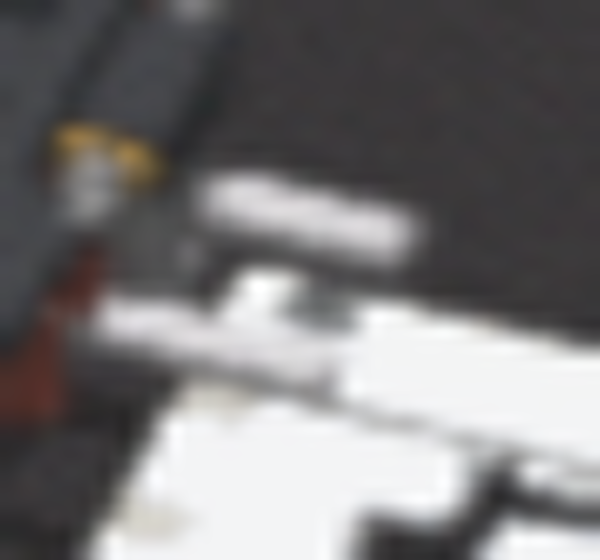

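The prongs are about level, perhaps slightly tip-up. The camera height is only good to a few mm, so I'll find the channel floor by touch.

```bash
python3 -m handwheel '[[0,0.07,3,0,1.5],[0,0,3,0,1.5],[0,0,1,0,1.5],[0,0,0.4,0,1.5],[0,0,0,0,1.5],[0,0,0,0,1.5]]'; python3 - <<'E'
from h import *
s=sensors.get_state();print(s['ee_pos'],s['eef_rot'],s['contact_force'],s['moment'],s['gripper_width']*87.8)
for n,b in(("scene",(270,190,370,280)),("top",(310,90,400,180))):
    p,d=imaging.grab_frame(n);x0,y0,x1,y1=b
    crop(p,x0,y0,x1-x0,y1-y0,6,f"pics/{n}_e.png");np.savez(f"pics/{n}_e.npz",p=p,d=d)
E
```

```text
t: 7.08
ee_pos: [549.4, -17.4, 48.6]
eef_rot: [3.141, -0.001, 0.416]
contact_force: [0.4, -0.3, -2.3]
gripper_width: 0.271
[549.37036687 -17.3873661   48.59538716] [ 3.14087047e+00 -1.48276729e-03  4.15998045e-01] [ 0.40736442 -0.26864796 -2.25757349] [ 0.04975272 -0.02206684 -0.03907252] 23.770105251981246
```

View pics/scene_e.png

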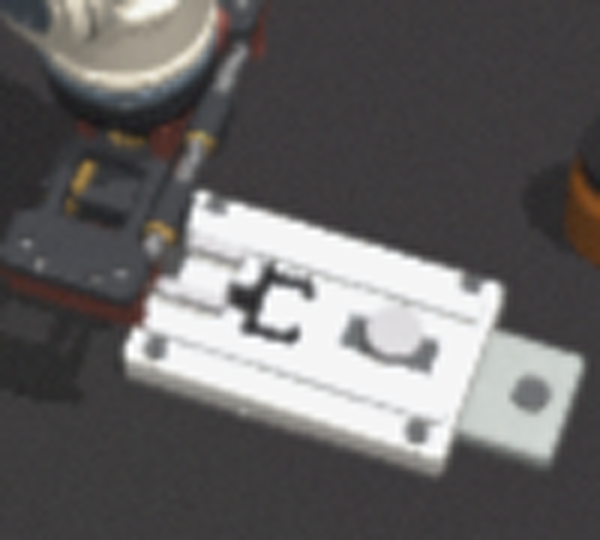

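View pics/top_e.png

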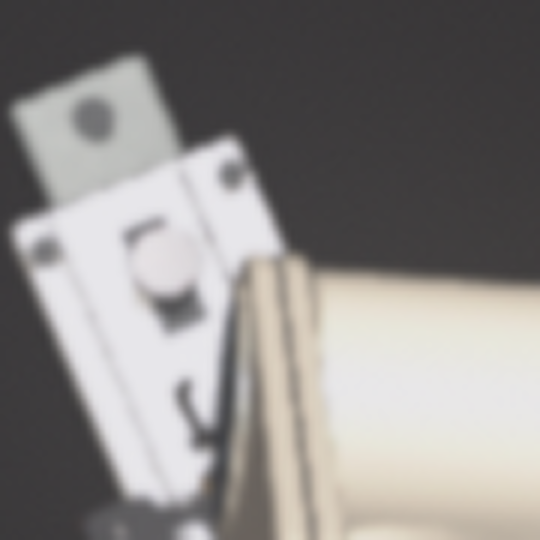

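```bash
python3 -m handwheel '[[0,-0.05,0.2,0,1.5],[0,0,0.2,0,1.5],[0,0,0.2,0,1.5],[0,0,0.2,0,1.5],[0,0,0,0,1.5]]';  python3 -m handwheel '[[0,0,0.1,0,1.5],[0,0,0,0,1.5]]'; python3 -m handwheel '[[0,0,0.1,0,1.5],[0,0,0,0,1.5]]'; python3 -m handwheel '[[0,0,0.1,0,1.5],[0,0,0,0,1.5]]'
```

```text
t: 7.8
ee_pos: [548.3, -17.0, 39.4]
eef_rot: [-3.141, 0.0, 0.416]
contact_force: [1.3, -0.6, -0.9]
gripper_width: 0.269
t: 8.05
ee_pos: [548.4, -16.9, 38.6]
eef_rot: [-3.142, 0.0, 0.416]
contact_force: [0.6, -0.3, -1.9]
gripper_width: 0.273
t: 8.3
ee_pos: [548.6, -17.0, 37.9]
eef_rot: [3.141, -0.0, 0.416]
contact_force: [-0.0, -0.6, 0.0]
gripper_width: 0.267
t: 8.55
ee_pos: [548.8, -17.0, 37.8]
eef_rot: [3.141, -0.001, 0.416]
contact_force: [-3.4, -0.3, 11.8]
gripper_width: 0.272
```

The floor touch came at TCP z = 37.9, exactly where the kinematics put it, so the scene camera's height reading was wrong. I'm raising by about 3.7 mm and then approaching the clip in small steps.

```bash
python3 -m handwheel '[[0,0,-0.46,0,1.5],[0,0,0,0,1.5],[0.1,0,0,0,1.5],[0.1,0,0,0,1.5],[0.1,0,0,0,1.5],[0,0,0,0,1.5]]';  python3 -m handwheel '[[0.1,0,0,0,1.5],[0,0,0,0,1.5]]'; python3 -m handwheel '[[0.1,0,0,0,1.5],[0,0,0,0,1.5]]'; python3 -m handwheel '[[0.1,0,0,0,1.5],[0,0,0,0,1.5]]'
```

```text
t: 9.3
ee_pos: [551.3, -15.7, 41.2]
eef_rot: [-3.142, 0.0, 0.416]
contact_force: [0.5, -0.5, -2.4]
gripper_width: 0.275
t: 9.55
ee_pos: [552.2, -15.3, 41.3]
eef_rot: [3.142, -0.0, 0.416]
contact_force: [0.5, 0.5, -2.0]
gripper_width: 0.27
t: 9.8
ee_pos: [553.1, -14.9, 41.3]
eef_rot: [3.142, -0.0, 0.416]
contact_force: [0.3, -0.2, -1.6]
gripper_width: 0.27
t: 10.05
ee_pos: [554.0, -14.5, 41.3]
eef_rot: [3.142, -0.0, 0.416]
contact_force: [0.3, -1.8, -1.5]
gripper_width: 0.27
```

```bash
python3 -m handwheel '[[0.2,0,0,0,1.5],[0.2,0,0,0,1.5],[0.2,0,0,0,1.5],[0.2,0,0,0,1.5],[0.2,0,0,0,1.5],[0.2,0,0,0,1.5],[0.2,0,0,0,1.5],[0.2,0,0,0,1.5]]';  python3 -m handwheel '[[0.2,0,0,0,1.5],[0.2,0,0,0,1.5],[0.2,0,0,0,1.5],[0.2,0,0,0,1.5],[0.2,0,0,0,1.5],[0.2,0,0,0,1.5],[0,0,0,0,1.5]]'; python3 - <<'E'
from h import *
s=sensors.get_state();print(s['ee_pos'],s['contact_force'],s['ee_pos'][:2]@[.9146,.4043])
for n,b in(("scene",(280,200,380,280)),("top",(310,90,400,180))):
    p,d=imaging.grab_frame(n);x0,y0,x1,y1=b
    crop(p,x0,y0,x1-x0,y1-y0,6,f"pics/{n}_f.png")
E
```

```text
t: 11.05
ee_pos: [568.7, -8.0, 41.3]
eef_rot: [-3.142, 0.0, 0.416]
contact_force: [0.6, 0.2, -1.7]
gripper_width: 0.268
t: 11.92
ee_pos: [579.7, -3.1, 41.3]
eef_rot: [3.142, -0.0, 0.416]
contact_force: [-1.1, -0.3, -2.1]
gripper_width: 0.269
[579.7451577   -3.14077078  41.29377732] [-1.05569303 -0.31178776 -2.07466054] 528.9651076074769
```

View pics/scene_f.png

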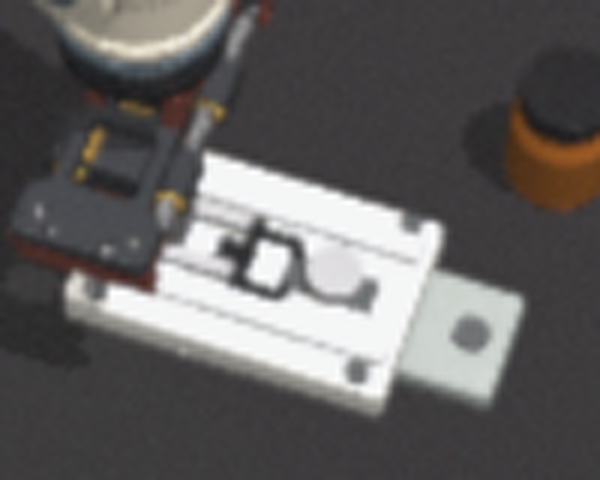

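The scene view shows the prongs on the bar either side of the tab, at (235,235)/(225,265). The clip's noses are just short of the pin head.

```bash
for i in 1 2 ; do python3 -m handwheel '[[0.1,0,0,0,1.5],[0.1,0,0,0,1.5],[0.1,0,0,0,1.5]]'; done; python3 -m handwheel '[[0.1,0,0,0,1.5],[0.1,0,0,0,1.5]]'; python3 -m handwheel '[[0.1,0,0,0,1.5],[0.1,0,0,0,1.5]]'
```

```text
t: 12.4
ee_pos: [582.3, -2.0, 41.3]
eef_rot: [-3.142, -0.0, 0.416]
contact_force: [-0.9, -0.4, -2.2]
gripper_width: 0.267
t: 12.78
ee_pos: [585.1, -0.7, 41.3]
eef_rot: [-3.142, 0.0, 0.416]
contact_force: [-0.2, 0.4, -2.2]
gripper_width: 0.271
t: 13.02
ee_pos: [586.9, 0.1, 41.3]
eef_rot: [-3.142, 0.0, 0.416]
contact_force: [1.0, 0.3, -0.9]
gripper_width: 0.271
t: 13.28
ee_pos: [588.8, 0.9, 41.3]
eef_rot: [3.142, -0.0, 0.416]
contact_force: [0.1, 0.5, -1.4]
gripper_width: 0.27
```

```bash
for i in 1 2 3 4; do python3 -m handwheel '[[0.05,0,0,0,1.5],[0.05,0,0,0,1.5]]'; done
```

```text
t: 13.52
ee_pos: [589.6, 1.3, 41.3]
eef_rot: [-3.142, 0.0, 0.416]
contact_force: [0.1, 0.8, -2.0]
gripper_width: 0.267
t: 13.78
ee_pos: [590.5, 1.7, 41.3]
eef_rot: [-3.142, 0.0, 0.416]
contact_force: [-0.1, 0.8, -1.6]
gripper_width: 0.272
t: 14.02
ee_pos: [591.4, 2.1, 41.3]
eef_rot: [-3.142, 0.0, 0.416]
contact_force: [0.0, 0.1, -1.3]
gripper_width: 0.266
t: 14.28
ee_pos: [592.4, 2.5, 41.3]
eef_rot: [-3.142, 0.0, 0.416]
contact_force: [-0.3, -0.2, -1.6]
gripper_width: 0.272
```

```bash
python3 -m handwheel '[[0.05,0,0,0,1.5],[0.05,0,0,0,1.5]]'
```

```text
t: 14.52
ee_pos: [592.6, 2.7, 41.1]
eef_rot: [-3.141, 0.001, 0.416]
contact_force: [-2.6, -0.9, -0.4]
gripper_width: 0.275
```

The noses met the pin at TCP along-channel ≈ 542.8, against about 542 predicted. I'm continuing in fine steps.

```bash
for i in 1 2 ; do python3 -m handwheel '[[0.05,0,0,0,1.5]]'; done;  python3 -m handwheel '[[0.05,0,0,0,1.5],[0.05,0,0,0,1.5]]'
```

```text
t: 14.65
ee_pos: [593.2, 3.0, 41.1]
eef_rot: [-3.141, 0.001, 0.416]
contact_force: [-2.5, -0.2, -3.0]
gripper_width: 0.272
t: 14.78
ee_pos: [593.8, 3.3, 41.1]
eef_rot: [-3.141, 0.001, 0.416]
contact_force: [-2.4, -1.3, -2.3]
gripper_width: 0.273
t: 15.02
ee_pos: [595.0, 3.7, 41.2]
eef_rot: [-3.141, 0.0, 0.416]
contact_force: [-2.0, -0.2, -1.9]
gripper_width: 0.269
```

```bash
for i in 1 2 3 4 5; do python3 -m handwheel '[[0.05,0,0,0,1.5],[0.05,0,0,0,1.5]]'; done
```

```text
t: 15.28
ee_pos: [596.0, 4.2, 41.2]
eef_rot: [-3.141, 0.0, 0.416]
contact_force: [-2.0, -0.7, -1.5]
gripper_width: 0.27
t: 15.52
ee_pos: [596.8, 4.5, 41.2]
eef_rot: [-3.141, 0.0, 0.416]
contact_force: [-3.4, -0.6, -1.9]
gripper_width: 0.273
t: 15.78
ee_pos: [597.0, 4.7, 41.1]
eef_rot: [-3.141, 0.002, 0.416]
contact_force: [-5.9, -3.4, -0.5]
gripper_width: 0.266
t: 16.02
ee_pos: [597.1, 4.9, 41.0]
eef_rot: [-3.141, 0.003, 0.416]
contact_force: [-8.2, -3.3, 0.8]
gripper_width: 0.271
t: 16.27
ee_pos: [597.9, 5.3, 40.9]
eef_rot: [-3.141, 0.003, 0.416]
contact_force: [-6.9, -2.7, -0.9]
gripper_width: 0.274
```

```bash
python3 -m handwheel '[[0.05,0,-0.03,0,1.5]]'; for i in 1 2 3 4 5; do python3 -m handwheel '[[0.05,0,0,0,1.5]]'; done
```

```text
t: 16.4
ee_pos: [598.5, 5.5, 41.1]
eef_rot: [-3.141, 0.003, 0.416]
contact_force: [-6.1, -2.4, -1.6]
gripper_width: 0.27
t: 16.52
ee_pos: [599.2, 5.8, 41.1]
eef_rot: [-3.141, 0.003, 0.416]
contact_force: [-5.3, -1.5, -2.2]
gripper_width: 0.272
t: 16.65
ee_pos: [599.9, 6.0, 41.2]
eef_rot: [-3.141, 0.002, 0.416]
contact_force: [-6.0, -1.8, -2.0]
gripper_width: 0.27
t: 16.77
ee_pos: [600.6, 6.3, 41.2]
eef_rot: [-3.141, 0.002, 0.416]
contact_force: [-4.2, -1.9, -1.9]
gripper_width: 0.267
t: 16.9
ee_pos: [601.3, 6.5, 41.3]
eef_rot: [-3.141, 0.001, 0.416]
contact_force: [-4.2, -1.8, -1.9]
gripper_width: 0.273
t: 17.02
ee_pos: [602.3, 6.9, 41.5]
eef_rot: [-3.142, 0.0, 0.416]
contact_force: [-3.5, -1.4, -1.7]
gripper_width: 0.272
```

```bash
for i in 1 2 3 ; do python3 -m handwheel '[[0.05,0,0,0,1.5],[0.05,0,0,0,1.5]]'; done; for i in 1 2 3 ; do python3 -m handwheel '[[0.05,0,0,0,1.5],[0.05,0,0,0,1.5]]'; done
```

```text
t: 17.27
ee_pos: [604.0, 7.5, 41.8]
eef_rot: [3.141, -0.001, 0.416]
contact_force: [-2.3, -0.6, -2.7]
gripper_width: 0.269
t: 17.52
ee_pos: [604.7, 7.8, 41.7]
eef_rot: [3.141, -0.001, 0.416]
contact_force: [-1.9, -0.0, -1.6]
gripper_width: 0.275
t: 17.77
ee_pos: [605.5, 8.2, 41.7]
eef_rot: [3.141, -0.001, 0.416]
contact_force: [-1.7, -0.6, -1.6]
gripper_width: 0.272
t: 18.02
ee_pos: [606.7, 8.6, 41.8]
eef_rot: [3.141, -0.001, 0.416]
contact_force: [-0.7, 0.3, -2.2]
gripper_width: 0.268
t: 18.27
ee_pos: [607.3, 8.9, 41.7]
eef_rot: [3.141, -0.0, 0.416]
contact_force: [0.5, -0.1, -1.4]
gripper_width: 0.271
t: 18.52
ee_pos: [608.0, 9.4, 41.6]
eef_rot: [3.142, -0.0, 0.416]
contact_force: [-0.1, -0.2, -1.0]
gripper_width: 0.269
```

The clip has snapped over the core, and the force dropped to 0. I'm following up to the hard stop.

```bash
for i in 1 2 3 ; do python3 -m handwheel '[[0.05,0,0,0,1.5],[0.05,0,0,0,1.5]]'; done
```

```text
t: 18.77
ee_pos: [608.9, 9.7, 41.6]
eef_rot: [-3.142, 0.0, 0.416]
contact_force: [0.2, 0.9, -1.1]
gripper_width: 0.271
t: 19.02
ee_pos: [609.8, 10.2, 41.6]
eef_rot: [-3.142, -0.0, 0.416]
contact_force: [-0.5, -0.7, -2.1]
gripper_width: 0.27
t: 19.27
ee_pos: [610.7, 10.6, 41.6]
eef_rot: [-3.142, 0.0, 0.416]
contact_force: [0.6, 0.6, -1.6]
gripper_width: 0.272
```

```bash
python3 -m handwheel '[[0.05,0,0,0,1.5]]'; python3 -m handwheel '[[0.05,0,0,0,1.5]]'
```

```text
t: 19.4
ee_pos: [611.1, 10.8, 41.6]
eef_rot: [-3.142, 0.0, 0.416]
contact_force: [-0.6, -0.3, -1.9]
gripper_width: 0.268
t: 19.52
ee_pos: [611.6, 11.0, 41.6]
eef_rot: [3.142, -0.0, 0.416]
contact_force: [0.5, -0.5, -1.7]
gripper_width: 0.273
```

```bash
python3 -m handwheel '[[0.05,0,0,0,1.5]]'; python3 -m handwheel '[[0.05,0,0,0,1.5]]'
```

```text
t: 19.65
ee_pos: [612.1, 11.2, 41.6]
eef_rot: [3.142, -0.0, 0.416]
contact_force: [0.9, -0.5, -2.2]
gripper_width: 0.269
t: 19.77
ee_pos: [612.3, 11.3, 41.5]
eef_rot: [-3.141, 0.0, 0.416]
contact_force: [-1.2, -1.0, -1.9]
gripper_width: 0.274
```

```bash
python3 -m handwheel '[[0.03,0,0,0,1.5]]'; python3 - <<'E'
from h import *
for n,b in(("scene",(290,205,390,285)),("top",(310,90,400,180))):
    p,d=imaging.grab_frame(n);x0,y0,x1,y1=b
    crop(p,x0,y0,x1-x0,y1-y0,6,f"pics/{n}_g.png")
E
```

```text
t: 19.9
ee_pos: [612.4, 11.4, 41.5]
eef_rot: [-3.141, 0.001, 0.416]
contact_force: [-1.3, -0.1, -1.5]
gripper_width: 0.269
```

View pics/scene_g.png

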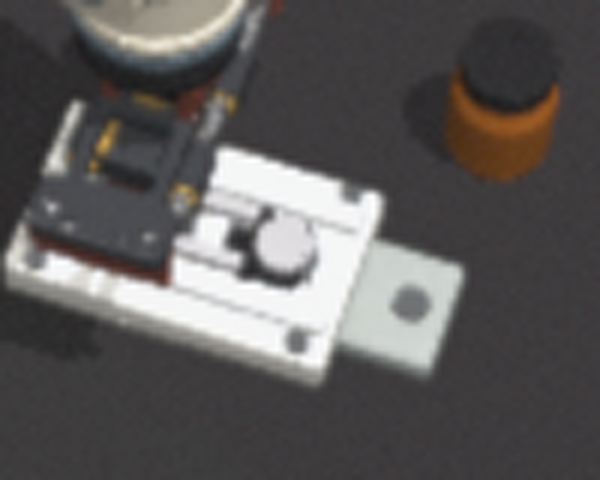

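The clip surrounds the pin head at (285,245), with the prongs against its bar, so it's at its stop. I'm now building up the press.

```bash
python3 -m handwheel '[[0.05,0,0,0,1.5]]'; python3 -m handwheel '[[0.04,0,0,0,1.5]]'; python3 -m handwheel '[[0.03,0,0,0,1.5]]'
```

```text
t: 20.12
ee_pos: [612.4, 11.5, 41.4]
eef_rot: [-3.141, 0.002, 0.416]
contact_force: [-4.2, -2.1, 0.1]
gripper_width: 0.27
t: 20.25
ee_pos: [612.5, 11.6, 41.3]
eef_rot: [-3.141, 0.002, 0.416]
contact_force: [-4.9, -3.1, -0.1]
gripper_width: 0.271
t: 20.38
ee_pos: [612.5, 11.6, 41.2]
eef_rot: [-3.141, 0.003, 0.416]
contact_force: [-5.8, -2.3, 0.4]
gripper_width: 0.273
```

```bash
python3 -m handwheel '[[0.05,0,-0.03,0,1.5],[0,0,0,0,1.5]]'; python3 -m handwheel '[[0.05,0,-0.03,0,1.5],[0,0,0,0,1.5]]'
```

```text
t: 20.62
ee_pos: [612.5, 11.7, 41.2]
eef_rot: [-3.141, 0.004, 0.416]
contact_force: [-5.7, -3.9, -0.6]
gripper_width: 0.271
t: 20.88
ee_pos: [612.5, 11.8, 41.3]
eef_rot: [-3.14, 0.005, 0.416]
contact_force: [-6.1, -4.1, -2.1]
gripper_width: 0.271
```

```bash
python3 -m handwheel '[[0.05,0,0,0,1.5],[0,0,0,0,1.5]]'; python3 -m handwheel '[[0.05,0,0,0,1.5],[0,0,0,0,1.5]]'; python3 -m handwheel '[[0.05,0,0,0,1.5],[0,0,0,0,1.5]]'
```

```text
t: 21.12
ee_pos: [612.5, 11.8, 41.3]
eef_rot: [-3.14, 0.005, 0.416]
contact_force: [-7.2, -5.7, -0.8]
gripper_width: 0.268
t: 21.38
ee_pos: [612.6, 11.9, 41.2]
eef_rot: [-3.14, 0.006, 0.416]
contact_force: [-8.5, -4.6, 0.5]
gripper_width: 0.273
t: 21.62
ee_pos: [612.6, 12.0, 41.1]
eef_rot: [-3.14, 0.007, 0.416]
contact_force: [-9.1, -6.6, -0.0]
gripper_width: 0.273
```

```bash
python3 -m handwheel '[[0.05,0,-0.02,0,1.5],[0,0,0,0,1.5]]'; python3 -m handwheel '[[0.05,0,-0.02,0,1.5],[0,0,0,0,1.5]]'; python3 -m handwheel '[[0.05,0,0,0,1.5],[0,0,0,0,1.5]]'
```

```text
t: 21.88
ee_pos: [612.6, 12.1, 41.1]
eef_rot: [-3.139, 0.008, 0.416]
contact_force: [-10.4, -5.8, 0.0]
gripper_width: 0.269
t: 22.12
ee_pos: [612.7, 12.2, 41.2]
eef_rot: [-3.139, 0.009, 0.416]
contact_force: [-11.3, -7.7, 0.9]
gripper_width: 0.272
t: 22.38
ee_pos: [612.6, 12.3, 41.1]
eef_rot: [-3.139, 0.01, 0.416]
contact_force: [-12.2, -8.1, 1.6]
gripper_width: 0.27
```

```bash
python3 -m handwheel '[[0.04,0,-0.02,0,1.5],[0,0,0,0,1.5],[0,0,0,0,1.5]]'; python3 -m handwheel '[[0,0,0,0,1.5],[0,0,0,0,1.5],[0,0,0,0,1.5],[0,0,0,0,1.5]]'; python3 - <<'E'
from h import *
s=sensors.get_state();print(s['ee_pos'],s['contact_force'],s['moment'])
for n,b in(("scene",(290,205,390,285)),("top",(310,90,400,180))):
    p,d=imaging.grab_frame(n);x0,y0,x1,y1=b
    crop(p,x0,y0,x1-x0,y1-y0,6,f"pics/{n}_h.png")
E
```

```text
t: 22.75
ee_pos: [612.7, 12.3, 41.1]
eef_rot: [-3.139, 0.011, 0.416]
contact_force: [-12.9, -8.9, 1.1]
gripper_width: 0.271
t: 23.25
ee_pos: [612.7, 12.3, 41.1]
eef_rot: [-3.139, 0.011, 0.416]
contact_force: [-13.0, -8.9, 0.7]
gripper_width: 0.27
[612.65844157  12.2787731   41.1461818 ] [-13.00601141  -8.91303884   0.70959899] [-1.64094979  2.42408433 -0.12843169]
```

View pics/scene_h.png

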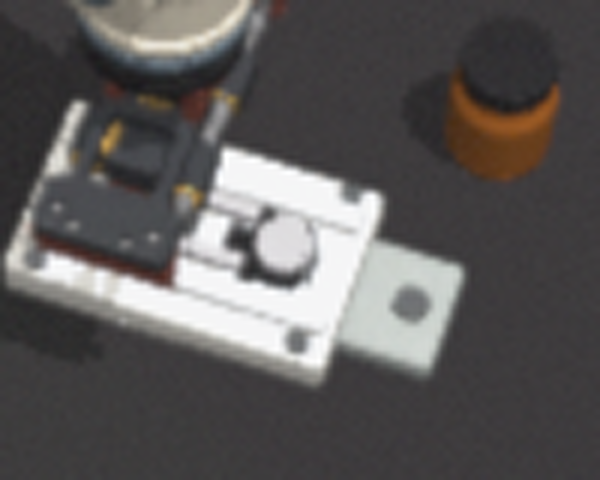

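View pics/top_h.png

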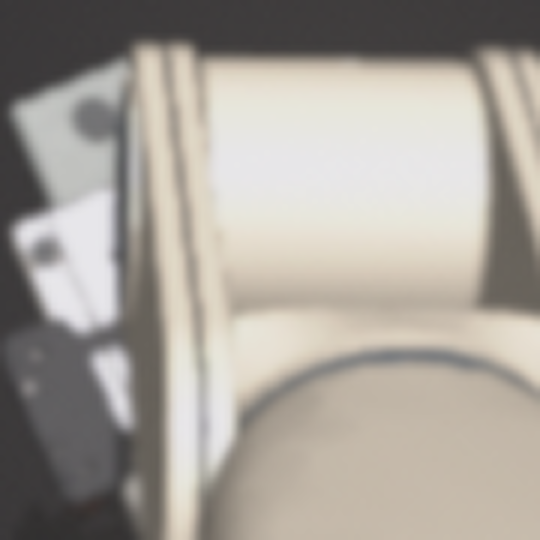

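The along-channel force is held at about 15.5 N, and the clip sits around the pin with the prongs on its bar. I'll nudge a little higher for margin against floor rub, hold, then back off.

```bash
python3 -m handwheel '[[0.03,0,-0.02,0,1.5],[0,0,0,0,1.5],[0,0,0,0,1.5],[0,0,0,0,1.5]]'; python3 -m handwheel '[[-0.1,0,0,0,1.5],[-0.1,0,0,0,1.5],[-0.2,0,0,0,1.5],[-0.3,0,0,0,1.5],[-0.5,0,0,0,1.5],[-0.5,0,0,0,1.5],[-0.5,0,0,0,1.5],[0,0,0,0,1.5]]'
```

```text
t: 23.85
ee_pos: [612.7, 12.3, 41.2]
eef_rot: [-3.139, 0.011, 0.416]
contact_force: [-12.5, -8.9, -0.4]
gripper_width: 0.27
t: 24.85
ee_pos: [597.7, 4.9, 43.1]
eef_rot: [-3.142, 0.0, 0.416]
contact_force: [1.0, -0.4, -1.3]
gripper_width: 0.271
```

```bash
python3 -m handwheel '[[-0.6,0,0,0,1.5],[-0.6,0,0,0,1.5],[0,0,-1,0,1.5],[0,0,-3,0,1.5],[0,0,-4,0,1.5],[0,0,-2,0,1.5],[0,0,0,0,1.5]]'; python3 - <<'E'
from h import *
for n,b in(("scene",(290,205,390,285)),("scene",(250,160,350,240))):
    p,d=imaging.grab_frame(n);x0,y0,x1,y1=b
    crop(p,x0,y0,x1-x0,y1-y0,6,f"pics/{n}_i{x0}.png")
    np.savez(f"pics/{n}_i.npz",p=p,d=d)
s=sensors.get_state();print(s['ee_pos'],s['eef_rot'],s['contact_force'])
f=np.array([np.cos(s['eef_rot'][2]),np.sin(s['eef_rot'][2])])
for lat in(14,-14):
    for x in(25,45):
        e=proj("scene",np.r_[s['ee_pos'][:2]+x*f+lat*np.array([-f[1],f[0]]),s['ee_pos'][2]-5]);print(x,lat,((e-[250,160]+.5)*6).round(0))
E
```

```text
t: 25.72
ee_pos: [588.5, 0.1, 145.3]
eef_rot: [3.14, -0.004, 0.416]
contact_force: [-0.3, 0.4, -2.6]
gripper_width: 0.271
[5.86775838e+02 1.29151502e-01 1.42827428e+02] [-3.14158898e+00  5.54717757e-05  4.16123628e-01] [-0.51447955 -0.31952022 -1.78620123]
25 14 [[404. 354.]]
45 14 [[445. 367.]]
25 -14 [[384. 404.]]
45 -14 [[424. 417.]]
```

View pics/scene_i290.png

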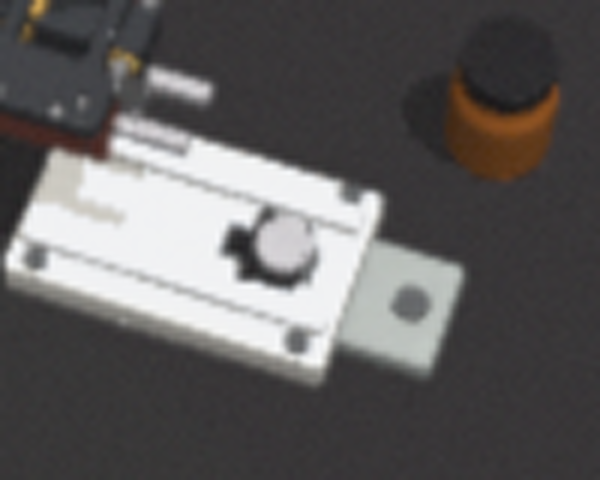

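View pics/scene_i250.png

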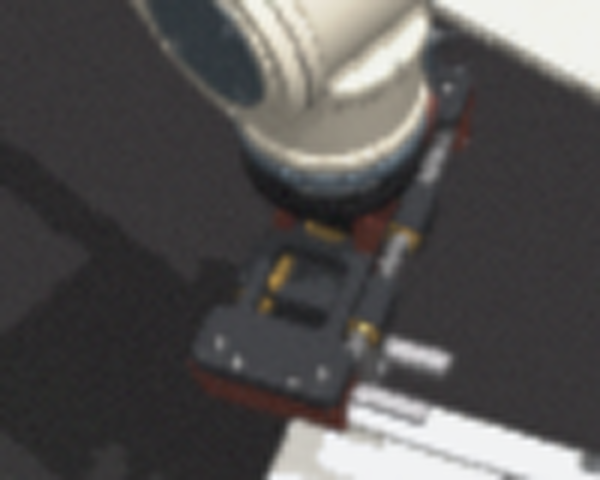

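```bash
python3 - <<'E'
from h import *
y=np.deg2rad(23.85);ex=np.array([np.cos(y),np.sin(y)]);ey=np.array([-ex[1],ex[0]])
p=np.load("pics/scene_i.npz")['p'];g=p.max(2)
m=np.zeros(g.shape,np.uint8);m[235:258,322:345]=(g[235:258,322:345]<150)*255
cs,_=cv2.findContours(m,cv2.RETR_EXTERNAL,cv2.CHAIN_APPROX_NONE);c=max(cs,key=cv2.contourArea)
X=plane("scene",c.reshape(-1,2),33)[:,:2];print("tail",(X@ex).min(),"lat",(X@ey).min(),(X@ey).max())
u=(285.5/6-.5+290,245.5/6-.5+205);P=plane("scene",[u],42)[0,:2];print("pin",P@ex,P@ey)
E
```

```text
tail 598.5057629710495 lat -256.1325561314979 -214.92515093383207
pin 628.0639924043015 -236.40741240300878
```

The clip's tab end is about 30 mm behind the pin axis, as it should be when home. I'm returning the fork to the tray.

```bash
python3 -m handwheel '[[0.03,-4.83,0,0,1.5],[0.03,-4.83,0,0,1.5],[0.03,-4.83,0,0,1.5],[0.03,-4.83,0,0,1.5],[0.03,-4.83,0,0,1.5],[0.03,-4.83,0,0,1.5],[0.03,-4.83,0,0,1.5],[0,0,0,8.84,1.5],[0,0,0,0,1.5],[0,0,0,0,1.5],[0,0,0,0,1.5]]'
```

```text
t: 27.2
ee_pos: [452.5, 309.6, 142.7]
eef_rot: [3.141, 0.001, 0.262]
contact_force: [-0.2, -0.0, -2.1]
gripper_width: 0.272
```

```bash
python3 -m handwheel '[[0,0,3,0,1.5],[0,0,4,0,1.5],[0,0,3,0,1.5],[0,0,1.4,0,1.5],[0,0,0.6,0,1.5],[0,0,0,0,1.5],[0,0,0,0,1.5]]'; python3 -m handwheel '[[0,0,0.2,0,1.5],[0,0,0.1,0,1.5],[0,0,0,0,1.5]]'
```

```text
t: 28.08
ee_pos: [453.0, 310.7, 24.0]
eef_rot: [-3.141, -0.002, 0.262]
contact_force: [0.3, 0.0, -2.2]
gripper_width: 0.27
t: 28.45
ee_pos: [452.2, 310.3, 20.0]
eef_rot: [-3.142, -0.0, 0.262]
contact_force: [0.2, 0.6, -1.8]
gripper_width: 0.272
```

```bash
python3 -m handwheel '[[0,0,0.1,0,1.5],[0,0,0,0,1.5],[0,0,0,0,1.5]]'
```

```text
t: 28.82
ee_pos: [452.3, 310.2, 18.9]
eef_rot: [3.142, 0.0, 0.262]
contact_force: [0.2, 0.1, -1.3]
gripper_width: 0.273
```

```bash
python3 -m handwheel '[[0,0,0.1,0,1.5],[0,0,0,0,1.5]]'; python3 -m handwheel '[[0,0,0.07,0,1.5],[0,0,0,0,1.5]]'; python3 -m handwheel '[[0,0,0.05,0,1.5],[0,0,0,0,1.5]]'
```

```text
t: 29.08
ee_pos: [452.3, 310.2, 17.9]
eef_rot: [3.142, 0.0, 0.262]
contact_force: [0.3, 0.3, -1.7]
gripper_width: 0.274
t: 29.32
ee_pos: [452.3, 310.2, 17.2]
eef_rot: [3.142, 0.0, 0.262]
contact_force: [0.2, -0.1, -1.7]
gripper_width: 0.266
t: 29.58
ee_pos: [452.4, 310.2, 16.9]
eef_rot: [-3.142, -0.0, 0.262]
contact_force: [-0.5, -0.3, -1.1]
gripper_width: 0.269
```

```bash
python3 -m handwheel '[[0,0,0.03,0,1.5],[0,0,0,0,1.5]]'; python3 -m handwheel '[[0,0,0,0,2.6],[0,0,0,0,3],[0,0,0,0,4],[0,0,0,0,5],[0,0,0,0,5.5],[0,0,0,0,5.5]]'; python3 -m handwheel '[[0,0,-0.5,0,5.5],[0,0,-2,0,5.5],[0,0,-4,0,5.5],[0,0,-4,0,5.5],[-4,0,-2,0,5.5],[-5,0,-1,0,5.5],[-3,0,0,0,5.5],[0,0,0,0,5.5]]'; python3 - <<'E'
from h import *
for n,b in(("scene",(290,110,390,200)),("top",(185,165,275,255))):
    p,d=imaging.grab_frame(n);x0,y0,x1,y1=b
    crop(p,x0,y0,x1-x0,y1-y0,6,f"pics/{n}_j.png");cv2.imwrite(f"pics/{n}_jf.png",p[:,:,::-1]);np.savez(f"pics/{n}_j.npz",p=p,d=d)
E
```

```text
t: 29.82
ee_pos: [452.3, 310.2, 16.9]
eef_rot: [-3.142, -0.0, 0.262]
contact_force: [-1.5, -2.0, 6.9]
gripper_width: 0.275
t: 30.58
ee_pos: [452.3, 310.2, 16.5]
eef_rot: [-3.142, -0.0, 0.262]
contact_force: [0.5, -0.6, -0.0]
gripper_width: 0.627
t: 31.58
ee_pos: [334.8, 278.5, 151.9]
eef_rot: [3.141, 0.0, 0.263]
contact_force: [-0.3, -0.6, 0.4]
gripper_width: 0.625
```

View pics/scene_jf.png

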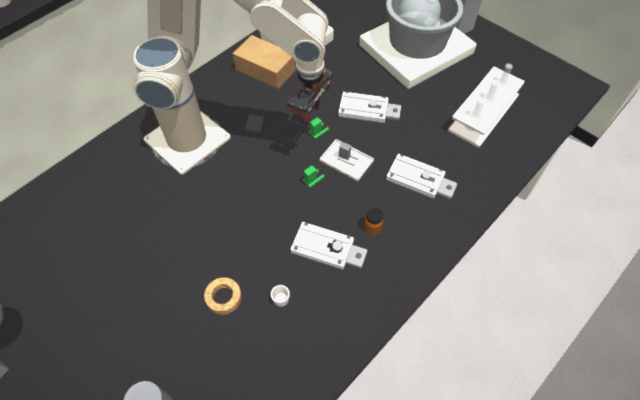

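View pics/top_j.png

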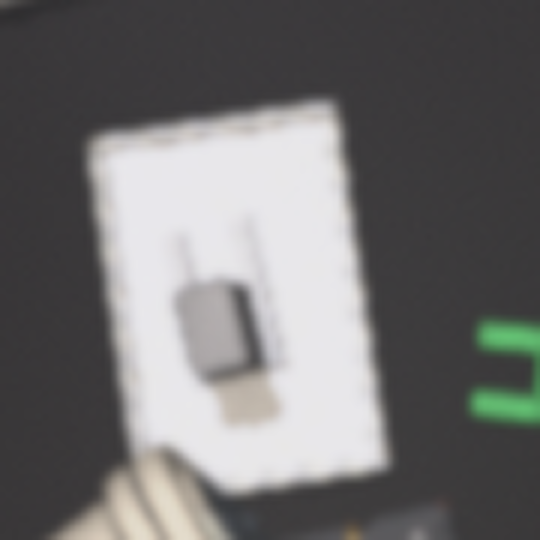

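View pics/top_jf.png

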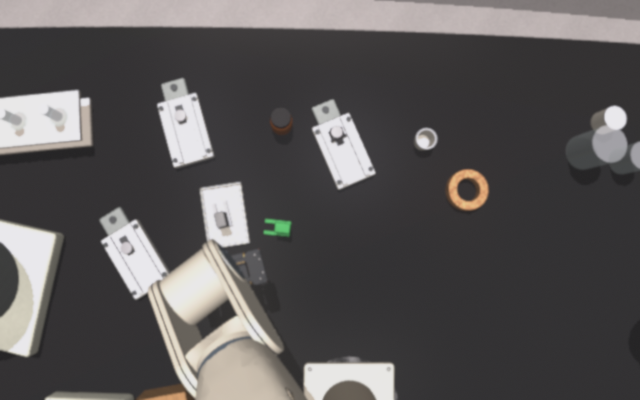

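```bash
python3 - <<'E'
from h import *
y=np.deg2rad(23.85);ex=np.array([np.cos(y),np.sin(y)]);ey=np.array([-ex[1],ex[0]])
p=np.load("pics/top_j.npz")['p'];crop(p,322,115,35,35,14,"pics/k.png")
g=p.max(2);m=np.zeros(g.shape,np.uint8);m[120:150,328:350]=(g[120:150,328:350]<130)*255
cs,_=cv2.findContours(m,cv2.RETR_EXTERNAL,cv2.CHAIN_APPROX_NONE);c=max(cs,key=cv2.contourArea)
X=plane("top",c.reshape(-1,2),33)[:,:2];print("tail",(X@ex).min(),"lat",(X@ey).min(),(X@ey).max())
T=np.load("pics/top_j.npz")['d'];
v,u=np.mgrid[205:232,208:240];c0,r=ray("top",np.c_[u.ravel(),v.ravel()]);X=c0+r*T[205:232,208:240].ravel()[:,None];Y=X[(X[:,2]>58)&(X[:,2]<76)]
print(np.median(Y[:,2]),cv2.minAreaRect(Y[:,:2].astype(np.float32)));print(sensors.get_state()['contact_force'])
E
```

```text
tail 597.3108993043039 lat -254.35793854197902 -219.04733947451814
66.7185403075755 ((451.57623291015625, 310.349365234375), (36.51955795288086, 24.058259963989258), 15.29091739654541)
[ 0.35565483 -0.25400064 -0.36944977]
```

View pics/k.png

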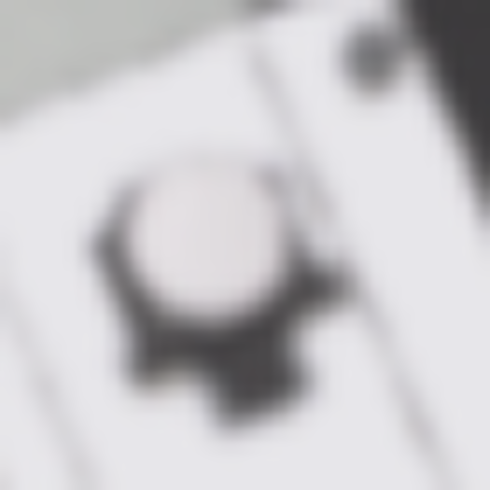

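In the close-up the clip encloses the pin head at (207,238) with its tab to the rear at (250,400), and it's centred and home. The fork stands in the tray with its top at z ≈ 66.7, and the robot is clear.

```bash
python3 - <<'E'
from rig import job,sensors
print(sensors.get_state()['t']);print(job.sign_off())
E
```

```text
31.675
the job is handed in; nothing more can be done
None
```

The clip is home on the pin groove, the fork is back upright in its tray and released, and I handed the job in at t ≈ 31.7 s; sign-off gave no verdict.

**What I did:** I gripped the grey fork and lifted it over the right-most bracket. I found the channel floor by touch, then pushed the clip with the prongs about 3.5 mm clear of it. The pin gave about 5 mm before stopping. The clip resisted with about 9 N, snapped on and went to its hard stop. I held a press of about 15 N along the channel for over 1 s. The highest reading I took was about 16 N, sampled between moves rather than continuously.

**Last checks:**
- **Clip:** the two camera views put the end of its tab about 30 mm behind the pin axis, which is where it belongs when home. The stop was also 17 mm past first nose contact at the pin's stop, as expected.
- **Fork:** its top is at z = 66.7 mm, against 67 mm expected, at (451.6, 310.3) with a yaw of 15°, practically where it started.
- **Other objects:** the cork ring, jar and crucible look unmoved in both pictures. I judged this by eye and did not measure it.
- **Robot:** it is clear of everything, with about zero wrist force.

**Disagreements:**
- **Prong height:** the scene camera showed the prongs about 5 to 9 mm higher than the arm's position implied. The floor touch agreed with the arm, so I used that.
- **Side force during the press:** the wrist also read about 3 N sideways and a small change in vertical force. Wall or floor rub may therefore have taken up to about 2 N, leaving an estimated 13 N or more on the clip.

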